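# Find the high spot of a bent stirrer spindle on bench centres

## Task

The stirrer spindle on the bench centres is bent. Slide the dial indicator down its column until its plunger rests on the spindle and is pressed in by about half its 20 mm stroke. Then crank the spindle gently round through one full turn, in one direction, while you watch the dial, and leave it, let go of, with the spindle's high spot straight up under the plunger (the dial at its highest reading), ready to be marked.

Things in the scene. Friction and masses are not known exactly. Their poses are not given: they have to be found in the camera images.
- centres: bench centres, fixed: grey-green cast bed 134 x 250 mm, headstock at its -y end, tailstock at its +y end, both up to 136 mm high. Origin on the bench under the middle of the spindle; x points to the back (to the indicator's column), y along the turning axis to the tailstock, z up.
- axis_mid (a point): point on the turning axis at the middle of the spindle, 110 mm above the bench, fixed to the centres. The spindle: bright steel, 12 mm thick, 140 mm long, bowed, its middle 3 mm off the axis, so that its top there goes 3 mm up and down in a turn. A carrier clamps it to the crank, which turns it; the angle between crank and bow differs each time and is not measured.
- lug_top (a point): middle of the top of the red ribbed finger lug on the indicator's slide, to grip when sliding the indicator: 12 mm thick along the centres' y, 24 mm along their x, gripped over its upper 30 mm. The dial (72 mm) is in front of it, its top 26 mm lower; the 16 mm steel column is 34 mm behind it, its top 262 mm above the bench.
- handle_mid (a point): middle of the crank's red handle: freely turning sleeve 14 mm thick, 50 mm long, parallel to the turning axis and 30 mm from it, outside the headstock at y = -177 mm of the centres. The crank arm is at y = -142 to -150 mm, its hub (radius 13 mm) round the axis; the other sides are free.
- plunger_tip (a point): middle of the flat underside (12 mm disc) of the indicator's plunger, straight above axis_mid; when it rests on the spindle its height is that of the spindle's top there, about 113 to 119 mm above the bench
- carriage (a joint): height slide of the indicator on its column, m: 0 at the top, grows as the indicator is slid down, up to 0.055; it stays where it is left (rubs with about 7 N)
- plunger (a joint): how far the sprung plunger is pressed into the indicator, m: 0 free, 0.020 at the end of its stroke (spring about 1 N at first, 2.6 N at the end). The dial faces the front; its red hand stands at lower left for 0 and goes 15 degrees clockwise for each mm (one tick a mm, long ticks every 5).
- crank (a joint): crank angle, rad, counted on over full turns: 0 with the handle straight up, growing as the handle goes over the top to the back (+x of the centres). Turns without end, with about 0.05 N m of rub, and stays where it is left. A light part: grip and push it with no more than about 25 N.
- marker: black and white marker pen, 135 mm, lying at the front of the bench; bystander, leave it alone
- screwdriver: small screwdriver with amber handle, 130 mm, lying at the front; bystander, leave it alone
- black_tape: roll of black tape, 51 mm, at the front left; bystander, leave it alone
- brown_bottle: brown bottle, 125 mm tall, behind the centres; bystander, leave it alone
- vial: small white bottle with red cap, 75 mm tall, behind the centres; bystander, leave it alone
- beaker_100: small glass beaker, 69 mm tall, in front of the water bath; bystander, leave it alone

How it is judged:
On the way, in this order (a step that is already met when the one before it is completed fails the run):
1. the indicator has been slid down until its plunger is pressed in by 6 to 14 mm (about half its 20 mm stroke) (value of joint plunger between 0.006 and 0.014 m), for 0.3 s.
2. with the plunger on the spindle, the crank has been brought round a full turn (joint reading beyond 5.4 or -5.4 rad) ((value of joint crank above 5.4 rad or value of joint crank below -5.4 rad) and value of joint plunger above 0.0003 m).
At the end, for the whole second after the job is handed in: The plunger tip rests on the spindle within about 0.2 mm of the greatest height it reaches in a turn, pressed in by 5.5 to 19 mm; the crank is still (height (world z) of plunger_tip above 0.1186 m and value of joint plunger between 0.0055 and 0.019 m and velocity of joint crank between -0.05 and 0.05 rad/s); the robot touches nothing.
It fails at once if the plunger is driven to the end of its stroke (over 19.4 mm) (value of joint plunger above 0.0194 m).
It fails at once if the crank is wrenched: the fingers press on it with over 60 N in all (both sides of the grip together) (contact force between the fingers and crank above 60 N).
It fails at once if a bystander (marker, screwdriver, tape, bottle, vial or beaker) is moved by more than 15 mm (distance of any of marker, screwdriver, black_tape, brown_bottle, vial, beaker_100 from where it was at the start of the episode above 0.015 m).
It also fails if it takes over 61 s, if anything falls off the work surface, if the arm or the gripper's body presses on something with over 40 N, if the wrist force passes 120 N, or if a joint passes its speed limit or range.

## Robot

A 7-joint arm with a two-finger parallel gripper is mounted at the origin on a cart in front of the work surface, level with it; the furniture and walls round the work are solid. World frame = base frame: x ahead of the robot, y to its left, z up, the work surface at z = 0. Lengths are in m, angles in rad, forces in N, time in s.
With the tool pointing down it reaches from about 0.425 to 0.925 m from the base axis. Payload 6.8 kg.
Tool frame: the origin (TCP) lies between the finger pads; the fingertips stand 19 mm ahead of it and the grasp point (between the pads) is the TCP (manip.tips_ahead is the z of the fingertips in the tool frame, in m); z points along the fingers, y is the direction in which the jaws open and shut (so a half turn about z gives the same grasp; the last joint's range is limited). The gripper opens to 88 mm and grips with 3 to 60 N. Pads are 20 mm wide; open, the fingers measure 115 mm over their backs; the gripper's body (75 mm by 178 mm) begins 61 mm behind the grasp point.
Start: joints at [1.013, 0.477, 0.022, 1.555, -0.011, 1.109, -0.083], TCP at [0.293, -0.608, 0.242] pointing down, gripper open.
Joint ranges: [-2.96, 2.96], [-0.34, 2.1], [-1.41, 1.46], [0.24, 2.44], [-1.37, 4.51], [0.17, 1.92], [-2.96, 2.96]. Speed limits (rad/s): [2.39, 2.39, 3.14, 3.14, 3.14, 3.14, 3.14].

## Interface

Orientations are given as a unit quaternion [w, x, y, z].
In Python, from cell import manip gives the robot as it stands.
- The arm moves only by the tool jog_arm, never from a script. Its argument "rows" is a list of rows, each a list of 3 entries, a list of its own where there are three numbers: the turn, a rotation vector about the tool's x, y, z each as a share of 2 rad, from -1 to 1, then the shift along the tool's x, y, z each as a share of 15 cm, from -1 to 1, then the opening in per cent of the stroke, from 0 (shut) to 100 (fully open). A call has 1 to 12 rows; each row is the pose to reach, as a shift and turn from the pose measured when the call began, along the tool's axes at that moment; what a row does not reach only later rows make up. A row lasts 1/12 s, in which the tool goes at most 41.7 mm and 7.16 degrees, less where a joint would pass 70% of its speed; a pose out of reach is approached as far as the arm can. A call with a number of a shift or a turn outside -1 to 1 is refused whole. A call with a gripper value outside its range is refused whole. The fingers move at their own pace and stop on an object; "force" is the grip in N (left out, the last holds). Time passes only in rows, so rows that repeat a pose let the fingers close. It gives the time, the measured TCP pose, the force and the opening at its end, in the units of the state.
- manip.observe(): the state, without advancing time (a new reading comes with each control period).
- manip.capture(name): name is "scene" or "top" or "wrist"; returns (picture, depth): 480x640x3 uint8, red, green, blue; 480x640 float32, m along the optical axis (not along the pixel's ray), 0 where there is no reading.
- manip.camera_info(name): a dict with "camera_matrix" (3x3 intrinsics, pixels), "view" (4x4, takes a point from world to camera coordinates). Camera axes: x right, y down, z forward; pixel columns grow to the right and rows downward; lengths in m; the calibration is good to about 2 mm. A picture is of the moment at which its call begins: read the wrist's pose just before it. camera_info takes no time and is no camera call; for the wrist camera it gives the pose at the moment of the call.
- manip.sign_off(): hands the job in, once; it reports no verdict.
The state is a dict: "time_s": time; "joint_pos": joint angles; "qd": joint speeds; "tau": joint torques, N m; "position": TCP position; "tcp_rot": TCP orientation; "contact_force": force on the tool from outside, world axes, zero at the start; "ft_torque": the same for the moment, N m; "width": finger opening in m.
Only numpy, scipy, OpenCV 4.12 (cv2) and the standard library are available. Lean on these libraries where they do the work, as an engineer would, in place of code of your own. Each camera call takes 0.05 s, during which the arm holds its last target.

## Working session

There is one attempt and no reset: what is moved stays moved. The work goes in short steps, Python scripts to look and compute and a tool call to move; the robot and the scene stay as the last step left them, time stands still between calls to the robot, and variables do not carry over. Pictures are saved under pics/ and viewed, and the job is handed in when it is done.

Besides the shell and the picture viewer there is one more tool, called after "Request:" in YAML: its name, and indented under it one key for each argument. jog_arm: Moves the arm, as the interface text tells. Shift numbers are shares of 15 cm and turn numbers shares of 2 rad, none past 1 either way. Its arguments: {"type":"object","properties":{"rows":{"type":"array","items":{"type":"array"}},"force":{"type":"number"}},"required":["rows"]}

```bash
ls; mkdir -p pics; python3 - <<'E'
from cell import manip
import cv2,numpy as np
print(manip.observe())
for n in ["scene","top"]:
    p,d=manip.capture(n)
    cv2.imwrite(f"pics/{n}0.png",p[:,:,::-1]); np.savez(f"pics/{n}0.npz",p=p,d=d)
    print(manip.camera_info(n))
E
```

```text
pics
{'time_s': 0.0, 'joint_pos': array([ 1.01291301,  0.47781611,  0.0223788 ,  1.55642272, -0.01149177,
        1.10928064, -0.0830896 ]), 'qd': array([-0.00056291, -0.00114459, -0.00146718, -0.00095432,  0.00048999,
        0.00062773, -0.00186413]), 'tau': array([-1.99457253e-05, -5.82851887e+01,  1.53430067e+00, -2.72607028e+01,
       -5.45082917e-02,  1.71001512e-02,  1.50054334e-04]), 'position': array([ 0.29319558, -0.60738467,  0.24068385]), 'tcp_rot': array([-8.55271197e-04,  9.74817737e-01,  2.23001280e-01, -2.77200042e-04]), 'contact_force': array([0.63573543, 0.04739603, 0.65211054]), 'ft_torque': array([-0.01191093,  0.00800155, -0.01091786]), 'width': 0.08787207296257776}
{'camera_matrix': array([[458.16753698,   0.        , 325.26437839],
       [  0.        , 458.16753698, 241.81641588],
       [  0.        ,   0.        ,   1.        ]]), 'view': array([[-0.71047092, -0.70360375, -0.01314648,  0.52923614],
       [-0.4610308 ,  0.47948201, -0.7466911 ,  0.34633959],
       [ 0.53167816, -0.52444138, -0.66504103,  0.8526915 ],
       [ 0.        ,  0.        ,  0.        ,  1.        ]])}
{'camera_matrix': array([[595.24892965,   0.        , 319.98113038],
       [  0.        , 595.24892965, 235.22483259],
       [  0.        ,   0.        ,   1.        ]]), 'view': array([[ 0.0048408 , -0.99961938,  0.02716   ,  0.11721272],
       [-0.9915639 , -0.00831632, -0.12935174,  0.60026916],
       [ 0.12952838, -0.02630471, -0.99122675,  1.47967472],
       [ 0.        ,  0.        ,  0.        ,  1.        ]])}
```

View pics/scene0.png

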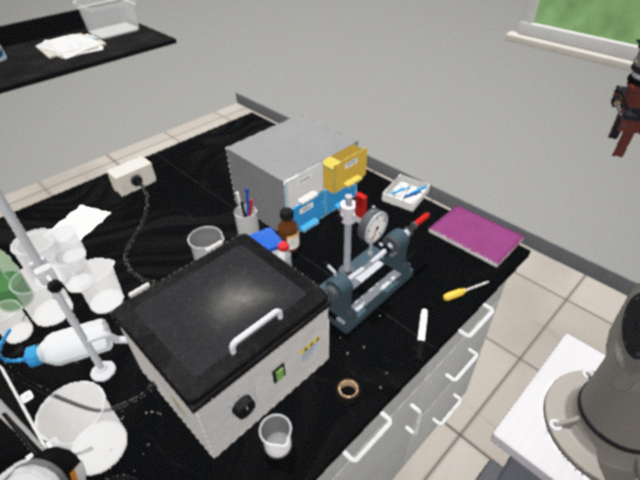

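View pics/top0.png

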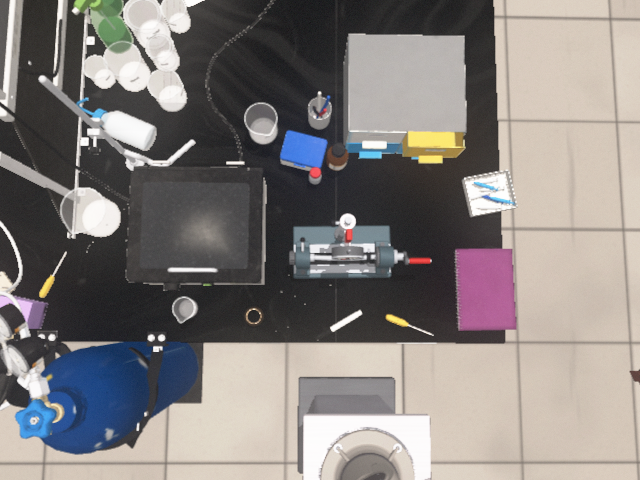

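The scene view shows the dial at about (374,227) and the red handle at (420,220). In the top view the lug is at about (349,236), the handle at (420,261) and the column top at (347,221). Next I'll measure them.

```bash
cat > h.py <<'E'
from cell import manip
import cv2,numpy as np
from scipy.spatial.transform import Rotation as R
def cloud(d,info):
    K=info["camera_matrix"];V=np.linalg.inv(info["view"])
    v,u=np.mgrid[:480,:640]
    P=np.stack([(u-K[0,2])/K[0,0]*d,(v-K[1,2])/K[1,1]*d,d,np.ones_like(d)],-1)
    return (P@V.T)[...,:3]
def red(p):
    hsv=cv2.cvtColor(p,cv2.COLOR_RGB2HSV)
    return ((hsv[...,0]<8)|(hsv[...,0]>172))&(hsv[...,1]>150)&(hsv[...,2]>70)
def snap(n,f):
    info=manip.camera_info(n); p,d=manip.capture(n)
    cv2.imwrite(f"pics/{f}.png",p[:,:,::-1]); np.savez(f"pics/{f}.npz",p=p,d=d,**info)
    return p,d,info
E
python3 - <<'E'
from h import *
for n in ["scene","top"]:
    z=np.load(f"pics/{n}0.npz");p,d=z['p'],z['d']
    C=cloud(d,manip.camera_info(n)); m=red(p)&(d>0)
    nn,l,s,c=cv2.connectedComponentsWithStats(m.astype(np.uint8))
    for i in range(1,nn):
        if s[i,4]>15:
            q=C[l==i]; print(n,s[i],q.min(0).round(3),np.median(q,0).round(3),q.max(0).round(3))
    # bed / column
    if n=="top":
        for r,c in [(221,347),(216,347),(226,347)]: print(C[r,c])
        m=(C[...,2]>.015)&(C[...,2]<.15)&(C[...,0]>.42)&(C[...,0]<.75)&(C[...,1]<.15)&(C[...,1]>-.3)
        sub=C[210:290,285:440]; mm=m[210:290,285:440]
        q=sub[mm&(sub[...,2]>.015)&(sub[...,2]<.05)]; r=cv2.minAreaRect((q[:,:2]*1000).astype(np.float32)); print(r)
        q=sub[mm&(sub[...,2]>.10)&(sub[...,2]<.15)]; print(cv2.minAreaRect((q[:,:2]*1000).astype(np.float32)))
E
cd pics; python3 -c "
import cv2
a=cv2.imread('top0.png')[200:300,270:450];cv2.imwrite('tc.png',cv2.resize(a,None,fx=4,fy=4,interpolation=3))
a=cv2.imread('scene0.png')[180:340,310:450];cv2.imwrite('sc.png',cv2.resize(a,None,fx=4,fy=3.7,interpolation=3))"
```

```text
scene [355 191  13  26 246] [ 0.559 -0.25  -0.002] [0.57  0.069 0.261] [0.843 0.073 0.283]
scene [249 200   3  15  25] [0.897 0.113 0.078] [0.903 0.117 0.108] [0.913 0.121 0.126]
scene [414 212  16  14 113] [ 0.522 -0.3   -0.003] [ 0.528 -0.121  0.142] [ 0.632 -0.086  0.146]
scene [278 240  10  11  72] [0.744 0.102 0.045] [0.754 0.138 0.074] [0.794 0.148 0.079]
top [310 168  11  10  87] [0.742 0.121 0.002] [0.755 0.135 0.074] [0.778 0.148 0.087]
top [346 230   6  12  64] [0.558 0.061 0.257] [0.568 0.067 0.28 ] [0.58  0.072 0.285]
top [409 258  22   6 122] [ 0.521 -0.168 -0.003] [ 0.527 -0.112  0.142] [ 0.534 -0.087  0.151]
[0.60207832 0.06833453 0.26060387]
[0.61678499 0.06670388 0.23825123]
[0.59392058 0.06693754 0.24115535]
((559.5523681640625, 45.34010314941406), (134.84048461914062, 207.80328369140625), 0.7991379499435425)
((557.9111938476562, 5.456451416015625), (89.90292358398438, 288.6031188964844), 0.42990678548812866)
```

View pics/tc.png

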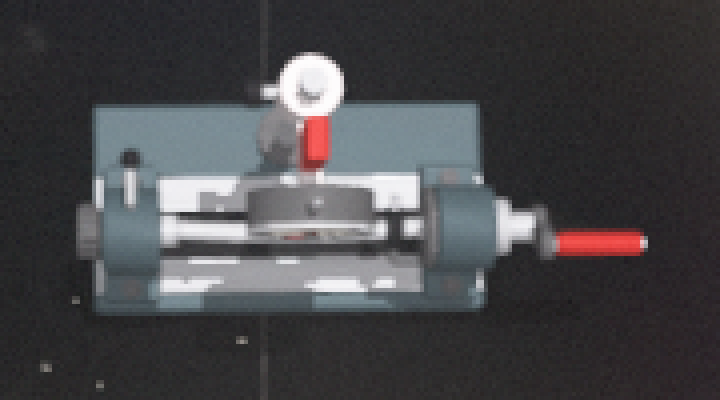

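View pics/sc.png

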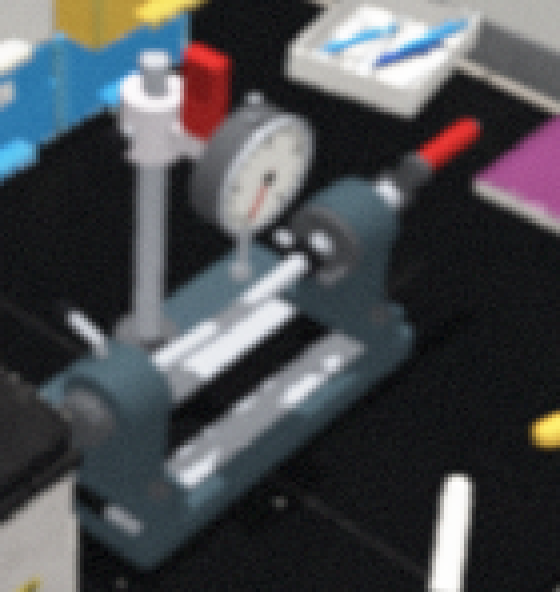

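```bash
python3 - <<'E'
from h import *
z=np.load("pics/top0.npz");C=cloud(z['d'],manip.camera_info("top"))
for c in [296,298,300,312,316,320,325,375,380,385,389,394,397,400,404,407,412,416,420,424,428]:
    col=C[215:285,c]; 
    k=col[:,2].argmax(); m=(col[:,2]>col[k,2]-.004)&(col[:,2]>.06)
    print(c, col[m].mean(0).round(4), m.sum(), (col[m][:,0].min()).round(3),(col[m][:,0].max()).round(3))
E
```

```text
296 [0.5352 0.1803 0.1376] 4 0.529 0.541
298 [0.537  0.1756 0.1372] 4 0.531 0.546
300 [0.5738 0.1711 0.163 ] 1 0.574 0.574
312 [0.403  0.1611 1.5412] 1 0.403 0.403
316 [0.5366 0.1325 0.1133] 5 0.532 0.542
320 [0.5376 0.123  0.1165] 2 0.536 0.539
325 [0.534  0.111  0.1176] 1 0.534 0.534
375 [ 0.5477 -0.0095  0.118 ] 9 0.53 0.561
380 [0.403  0.1611 1.5412] 2 0.403 0.403
385 [0.403  0.1611 1.5412] 1 0.403 0.403
389 [ 0.5392 -0.0401  0.1396] 7 0.528 0.55
394 [0.403  0.1611 1.5412] 1 0.403 0.403
397 [ 0.5392 -0.0613  0.1262] 1 0.539 0.539
400 [ 0.5404 -0.0696  0.1196] 5 0.535 0.547
404 [ 0.5255 -0.0762  0.1368] 5 0.519 0.531
407 [ 0.5242 -0.0812  0.1487] 2 0.518 0.53
412 [ 0.5274 -0.0938  0.1451] 3 0.523 0.53
416 [ 0.5272 -0.1036  0.1435] 2 0.524 0.531
420 [ 0.5299 -0.1128  0.1453] 3 0.526 0.533
424 [ 0.5301 -0.1226  0.1438] 3 0.526 0.533
428 [ 0.5248 -0.1315  0.1465] 2 0.524 0.526
```

Request:
jog_arm:
  rows:
    - [[0,0,0.06],[0,0,-0.2],50]
    - [[0,0,0.12],[0,0,-0.4],50]
    - [[0,0,0.18],[0,0,-0.6],50]
    - [[0,0,0.225],[0,0,-0.85],50]
    - [[0,0,0.225],[0,0,-0.85],50]

```text
time_s: 0.52
position: [0.2944, -0.6099, 0.3762]
tcp_rot: [0.004, 1.0, -0.002, 0.002]
contact_force: [-0.5, -0.4, 0.4]
width: 0.0579
```

Request:
jog_arm:
  rows:
    - [[0,0,0],[0.09,-0.25,0],50]
    - [[0,0,0],[0.18,-0.5,0],50]
    - [[0,0,0],[0.27,-0.75,0],50]
    - [[0,0,0],[0.36,-1,0],45]

```text
time_s: 0.85
position: [0.3493, -0.4584, 0.3747]
tcp_rot: [0.004, 1.0, -0.002, 0.002]
contact_force: [0.7, 0.1, 0.2]
width: 0.0409
```

Request:
jog_arm:
  rows:
    - [[0,0,0],[0.09,-0.25,0],45]
    - [[0,0,0],[0.18,-0.5,0],45]
    - [[0,0,0],[0.27,-0.75,0],45]
    - [[0,0,0],[0.36,-1,0],45]

```text
time_s: 1.18
position: [0.4041, -0.3066, 0.3735]
tcp_rot: [0.004, 1.0, -0.002, 0.002]
contact_force: [0.6, 0.1, 0.6]
width: 0.0399
```

Request:
jog_arm:
  rows:
    - [[0,0,0],[0.09,-0.25,0],45]
    - [[0,0,0],[0.18,-0.5,0],45]
    - [[0,0,0],[0.27,-0.75,0],45]
    - [[0,0,0],[0.36,-1,0],45]

```text
time_s: 1.52
position: [0.4587, -0.1548, 0.3723]
tcp_rot: [0.004, 1.0, -0.002, 0.002]
contact_force: [1.0, 0.0, 0.1]
width: 0.0395
```

Request:
jog_arm:
  rows:
    - [[0,0,0],[0.09,-0.25,0],45]
    - [[0,0,0],[0.18,-0.5,0],45]
    - [[0,0,0],[0.27,-0.75,0],45]
    - [[0,0,0],[0.36,-1,0],45]

```text
time_s: 1.85
position: [0.5133, -0.0031, 0.371]
tcp_rot: [0.004, 1.0, -0.001, 0.002]
contact_force: [0.1, 0.4, 0.0]
width: 0.0398
```

Request:
jog_arm:
  rows:
    - [[0,0,0],[0.18,-0.23,0],45]
    - [[0,0,0],[0.36,-0.47,0],45]
    - [[0,0,0],[0.36,-0.47,0],45]

```text
time_s: 2.1
position: [0.5691, 0.0743, 0.3697]
tcp_rot: [0.002, 1.0, 0.003, 0.002]
contact_force: [0.3, 1.1, -0.4]
width: 0.0393
```

```bash
python3 - <<'E'
from h import *
p,d,i=snap("wrist","w1"); C=cloud(d,i)
m=red(p)&(d>0)
q=C[m]; q=q[q[:,2]>.24]; print(len(q),q.min(0),q.max(0),np.median(q,0)); t=q[q[:,2]>.276]; print(t.min(0),t.max(0))
snap("scene","s1"); print(manip.observe()['position'])
a=cv2.imread('pics/s1.png')[170:290,310:450];cv2.imwrite('pics/s1c.png',cv2.resize(a,None,fx=5,fy=5,interpolation=3))
E
```

```text
271 [0.55812068 0.05980787 0.27718394] [0.60029342 0.15286849 0.43343828] [0.57025312 0.06341863 0.28108587]
[0.55812068 0.05980787 0.27718394] [0.60029342 0.15286849 0.43343828]
[0.56765796 0.06940048 0.36954661]
```

View pics/w1.png

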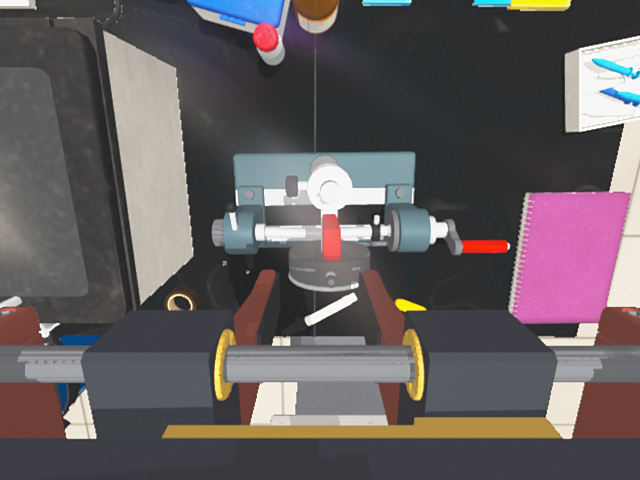

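View pics/s1c.png

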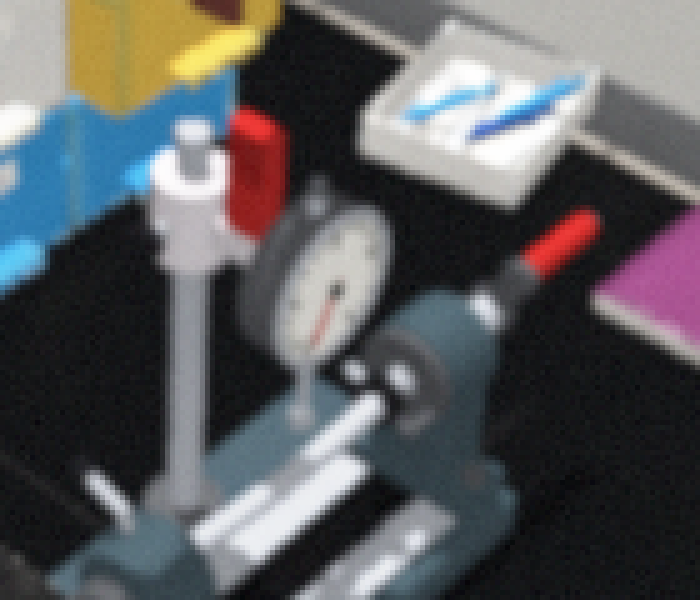

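The wrist view shows the lug at (331,236), the column top at (329,187) and the handle at (482,246). In the scene view the dial hand points lower left (0) and the plunger is clear of the spindle. Next I go down onto the lug.

Request:
jog_arm:
  rows:
    - [[0,0,0],[0,0.02,0.15],45]
    - [[0,0,0],[0,0.02,0.3],45]
    - [[0,0,0],[0,0.02,0.45],45]
    - [[0,0,0],[0,0.02,0.6],45]
    - [[0,0,0],[0,0.02,0.6],45]

```text
time_s: 2.62
position: [0.5648, 0.0625, 0.2752]
tcp_rot: [0.005, 1.0, -0.0, -0.003]
contact_force: [-0.7, 0.4, -0.8]
width: 0.0392
```

```bash
python3 - <<'E'
from h import *
o=manip.observe();print(o['position'],o['contact_force'],o['width'])
snap("scene","s2")
a=cv2.imread('pics/s2.png')[170:290,310:450];cv2.imwrite('pics/s2c.png',cv2.resize(a,None,fx=5,fy=5,interpolation=3))
E
```

```text
[0.56476791 0.06245967 0.27522579] [-0.73844762  0.36561715 -0.79064097] 0.03924610266179066
```

View pics/s2c.png

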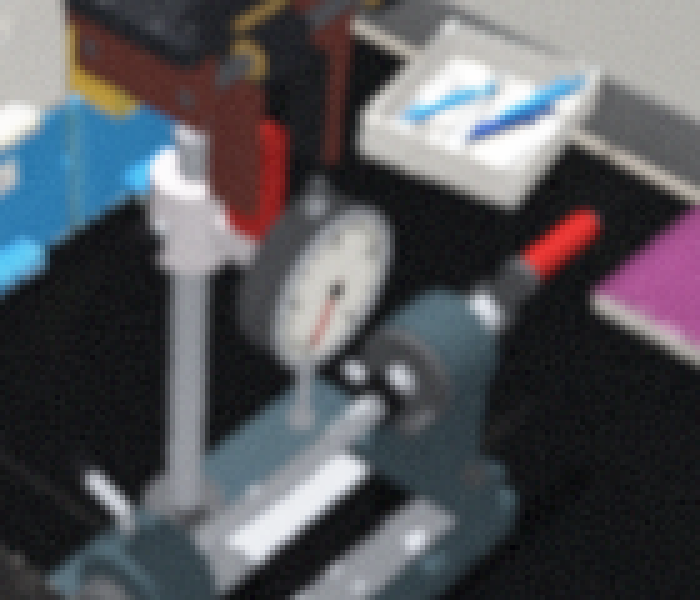

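The fingers straddle the lug. I'll close, with a small correction in y and x.

Request:
jog_arm:
  rows:
    - [[0,0,0],[0.02,-0.02,0],45]
    - [[0,0,0],[0.02,-0.02,0],20]
    - [[0,0,0],[0.02,-0.02,0],5]
    - [[0,0,0],[0.02,-0.02,0],5]
    - [[0,0,0],[0.02,-0.02,0],5]
    - [[0,0,0],[0.02,-0.02,0],5]
  force: 30

```text
time_s: 3.17
position: [0.5693, 0.065, 0.2784]
tcp_rot: [0.006, 1.0, -0.001, -0.001]
contact_force: [-0.5, -3.0, 3.1]
width: 0.012
```

Request:
jog_arm:
  rows:
    - [[0,0,0],[0,0,0.02],5]
    - [[0,0,0],[0,0,0.05],5]
    - [[0,0,0],[0,0,0.08],5]
    - [[0,0,0],[0,0,0.11],5]
    - [[0,0,0],[0,0,0.14],5]
    - [[0,0,0],[0,0,0.16],5]
    - [[0,0,0],[0,0,0.16],5]

```text
time_s: 3.75
position: [0.5693, 0.065, 0.2537]
tcp_rot: [0.005, 1.0, -0.0, -0.001]
contact_force: [1.0, 0.3, -0.2]
width: 0.0118
```

```bash
python3 - <<'E'
from h import *
o=manip.observe();print(o['position'],o['contact_force'],o['width'])
i=manip.camera_info("scene");K,V=i['camera_matrix'],i['view']
for z in (.11,.12,.13,.14,.15):
    q=V@[.538,.066,z,1]; print(z,(K@q[:3])[:2]/q[2])
snap("scene","s3")
a=cv2.imread('pics/s3.png')[170:290,310:450];cv2.imwrite('pics/s3c.png',cv2.resize(a,None,fx=5,fy=5,interpolation=3))
E
```

```text
[0.56930953 0.06501184 0.25365618] [ 1.02795114  0.31843507 -0.23877751] 0.011838338512348752
0.11 [369.31335532 263.06559016]
0.12 [369.54054183 259.86366855]
0.13 [369.77069765 256.61989806]
0.14 [370.00388138 253.33345284]
0.15 [370.24015317 250.00348518]
```

View pics/s3c.png

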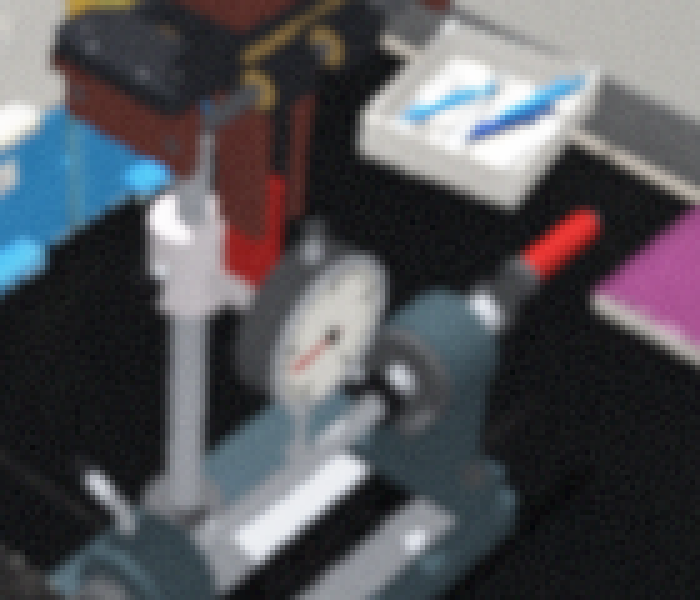

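```bash
cat >> h.py <<'E'
def dial(f, show=False):
    """clockwise hand angle (deg from up, viewed from front)"""
    z=np.load(f"pics/{f}.npz"); p=z['p'].astype(float); K,V=z['camera_matrix'],z['view']
    up=6
    win=p[195:265,345:400]; big=cv2.resize(win,None,fx=up,fy=up,interpolation=cv2.INTER_CUBIC)
    R_,G,B=big[...,0],big[...,1],big[...,2]
    face=((G>110)&(B>100)).astype(np.uint8)
    redm=np.clip(R_-(G+B)/2-25,0,None)
    return big,face,redm
E
python3 - <<'E'
from h import *
out=[]
for f in ["s1","s2","s3"]:
    b,fa,r=dial(f)
    out.append(np.hstack([b,cv2.merge([fa*255.]*3),cv2.merge([r*2]*3)]))
cv2.imwrite("pics/dd.png",cv2.resize(np.vstack(out)[...,::-1].clip(0,255),(500,600)))
E
```

```text
[ WARN:0@0.296] global loadsave.cpp:1063 imwrite_ Unsupported depth image for selected encoder is fallbacked to CV_8U.
```

View pics/dd.png

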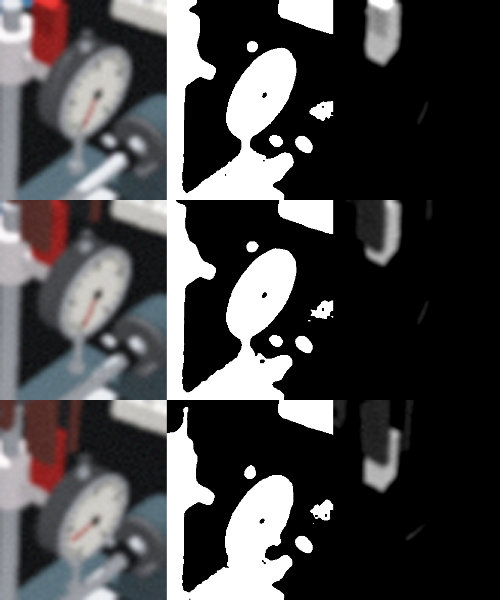

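```bash
cat >> h.py <<'E'
from scipy.optimize import least_squares, minimize
from scipy.ndimage import map_coordinates, gaussian_filter
def proj(P,K,V):
    q=P@V[:3,:3].T+V[:3,3]; q=q@K.T; return q[:,:2]/q[:,2:]
def read(f,cx,cy,cz,r0=.005,r1=.024,verbose=False):
    """refines hub then returns clockwise angle of hand from up, deg"""
    z=np.load(f"pics/{f}.npz"); p=z['p'].astype(float); K,V=z['camera_matrix'],z['view']
    redm=p[...,0]-(p[...,1]+p[...,2])/2
    g=p.mean(-1)
    # hub: darkest centroid near prediction
    c0=proj(np.array([[cx,cy,cz]]),K,V)[0]
    def score(c):
        th=np.radians(np.arange(0,360,1.)); rr=np.linspace(r0,r1,20)
        T,Rr=np.meshgrid(th,rr,indexing='ij')
        P=np.stack([np.full(T.shape,cx),cy-Rr*np.sin(T),cz+Rr*np.cos(T)],-1).reshape(-1,3)
        uv=proj(P,K,V)+(c-c0)
        s=map_coordinates(redm,[uv[:,1],uv[:,0]],order=1).reshape(T.shape).mean(1)
        return s
    u0,v0=np.round(c0).astype(int); w=g[v0-4:v0+5,u0-4:u0+5]; 
    wt=np.clip(np.median(w)-40-w,0,None); wt[(redm[v0-4:v0+5,u0-4:u0+5]>35)]=0
    vv,uu=np.mgrid[v0-4:v0+5,u0-4:u0+5]
    c=np.array([(wt*uu).sum(),(wt*vv).sum()])/max(wt.sum(),1e-9) if wt.sum()>0 else c0
    s=score(c); s=np.convolve(np.r_[s[-4:],s,s[:4]],np.ones(9)/9,'valid')
    k=s.argmax(); idx=np.arange(k-15,k+16); ww=np.clip(s[idx%360]-s[k]*.5,0,None)
    return (idx*ww).sum()/ww.sum()%360, s[k], c, c0
E
python3 - <<'E'
from h import *
i=manip.camera_info("scene");K,V=i['camera_matrix'],i['view']
for x in (.49,.5,.505,.51,.52): print(x,proj(np.array([[x,.066,.221]]),K,V))
E
```

```text
0.49 [[390.06410531 235.45338588]]
0.5 [[386.22217295 233.23504198]]
0.505 [[384.31751159 232.13528449]]
0.51 [[382.42359744 231.04173247]]
0.52 [[378.66764896 228.87303594]]
```

```bash
python3 - <<'E'
from h import *
for f,z in (("scene0",.2265),("s1",.2265),("s2",.2265),("s3",.202)):
    if f=="scene0":
        a=np.load("pics/scene0.npz"); np.savez("pics/sx.npz",p=a['p'],d=a['d'],**manip.camera_info("scene")); f="sx"
    print(f,read(f,.523,.066,z))
E
```

```text
sx (np.float64(210.88170656963212), np.float64(33.75011996966368), array([376.7480226 , 227.87118644]), array([377.716296  , 226.18456335]))
s1 (np.float64(210.49794937126558), np.float64(33.8166622916134), array([376.76713819, 227.8726877 ]), array([377.716296  , 226.18456335]))
s2 (np.float64(211.12814525729976), np.float64(33.899123732476816), array([376.75267666, 227.88650964]), array([377.716296  , 226.18456335]))
s3 (np.float64(261.9988530753447), np.float64(35.524236775310484), array([375.98108449, 236.90668348]), array([376.98116476, 235.16388723]))
```

The dial reads 210° when free and 262° now, so the plunger is in about 3.5 mm. I'll slide down 6.5 mm more.

Request:
jog_arm:
  rows:
    - [[0,0,0],[0,0,0.015],5]
    - [[0,0,0],[0,0,0.03],5]
    - [[0,0,0],[0,0,0.043],5]
    - [[0,0,0],[0,0,0.043],5]
    - [[0,0,0],[0,0,0.043],5]
    - [[0,0,0],[0,0,0.043],5]

```text
time_s: 4.3
position: [0.5693, 0.065, 0.2472]
tcp_rot: [0.005, 1.0, -0.0, -0.001]
contact_force: [-1.0, -0.8, 2.2]
width: 0.012
```

```bash
python3 - <<'E'
from h import *
o=manip.observe();print(o['position'],o['contact_force'],o['width'])
snap("scene","s4")
print(read("s4",.523,.066,.2265-.2784+o['position'][2]))
a=cv2.imread('pics/s4.png')[170:290,310:450];cv2.imwrite('pics/s4c.png',cv2.resize(a,None,fx=5,fy=5,interpolation=3))
E
```

```text
[0.56932529 0.06502153 0.24717478] [-0.98385337 -0.84931855  2.24373849] 0.011981409956027823
(np.float64(356.450194651466), np.float64(39.49633497820567), array([375.98076923, 238.87869822]), array([376.78370889, 237.57572891]))
```

View pics/s4c.png

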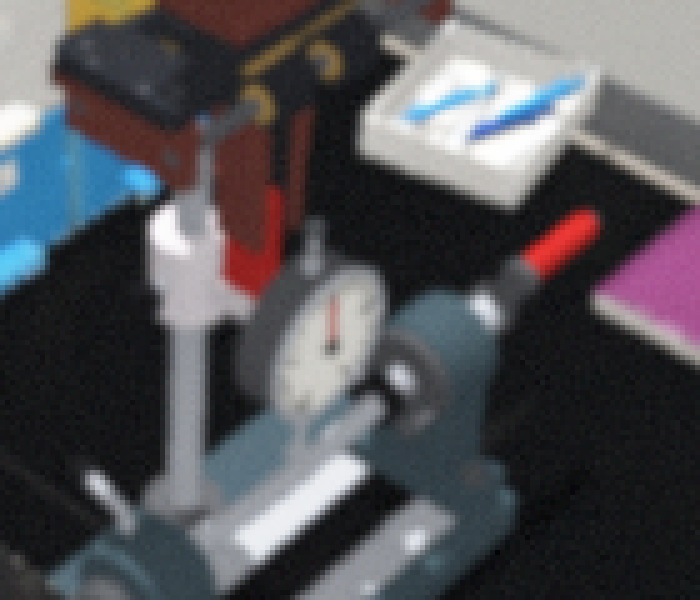

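The hand is now at 356.5°, so the plunger is in about 9.7 mm. I'll release and go up.

Request:
jog_arm:
  rows:
    - [[0,0,0],[0,0,0],20]
    - [[0,0,0],[0,0,0],30]
    - [[0,0,0],[0,0,0],40]
    - [[0,0,0],[0,0,-0.2],40]
    - [[0,0,0],[0,0,-0.4],40]
    - [[0,0,0],[0,0,-0.6],40]
    - [[0,0,0],[0,0,-0.6],40]

```text
time_s: 4.93
position: [0.572, 0.0669, 0.3433]
tcp_rot: [0.004, 1.0, -0.0, 0.004]
contact_force: [0.2, 0.6, 1.1]
width: 0.0351
```

```bash
python3 - <<'E'
from h import *
o=manip.observe();print(o['position'],o['joint_pos'].round(2),o['width'])
snap("scene","s5")
print(read("s5",.523,.066,.196))
E
```

```text
[0.57203384 0.06689692 0.34327784] [ 0.09  0.26 -0.39  1.65  0.11  1.25 -1.9 ] 0.03511578176166489
(np.float64(356.91908749497645), np.float64(39.03158497232315), array([375.95774648, 238.88732394]), array([376.80491367, 237.3167214 ]))
```

Request:
jog_arm:
  rows:
    - [[0,0,-0.06],[-0.03,0.1,0],40]
    - [[0,0,-0.12],[-0.06,0.2,0],40]
    - [[0,0,-0.18],[-0.09,0.3,0],40]
    - [[0,0,-0.24],[-0.12,0.4,0],40]
    - [[0,0,-0.3],[-0.15,0.5,0],40]
    - [[0,0,-0.36],[-0.18,0.6,0],40]
    - [[0,0,-0.42],[-0.21,0.7,0],40]
    - [[0,0,-0.48],[-0.24,0.8,0],40]
    - [[0,0,-0.54],[-0.27,0.9,0],40]
    - [[0,0,-0.6],[-0.29,1,0],40]
    - [[0,0,-0.66],[-0.29,1,0],40]
    - [[0,0,-0.72],[-0.29,1,0],40]

```text
time_s: 5.98
position: [0.5265, -0.0849, 0.3401]
tcp_rot: [0.004, 0.751, 0.66, -0.002]
contact_force: [0.4, 0.8, 0.3]
width: 0.0352
```

```bash
python3 - <<'E'
from h import *
o=manip.observe();print(o['position'],o['joint_pos'].round(2),o['width'])
print(R.from_quat(o['tcp_rot'],scalar_first=True).as_matrix().round(3))
p,d,i=snap("wrist","w2");C=cloud(d,i);m=red(p)&(d>0)
nn,l,s,c=cv2.connectedComponentsWithStats(m.astype(np.uint8))
for k in range(1,nn):
    if s[k,4]>60: q=C[l==k]; print(s[k],c[k],np.percentile(q,[3,50,97],axis=0).round(3))
E
```

```text
[ 0.52650844 -0.08486692  0.34007322] [ 0.46  0.19 -0.48  1.74  0.11  1.23 -0.18] 0.035176691802434414
[[ 0.128  0.992  0.002]
 [ 0.992 -0.128 -0.01 ]
 [-0.009  0.004 -1.   ]]
[ 338    0   42   33 1031] [355.34626576  14.04946654] [[0.559 0.058 0.205]
 [0.568 0.059 0.237]
 [0.579 0.065 0.25 ]]
[315 216  20  49 640] [324.3234375 239.878125 ] [[ 0.522 -0.154  0.001]
 [ 0.529 -0.112  0.143]
 [ 0.536 -0.089  0.145]]
```

View pics/w2.png

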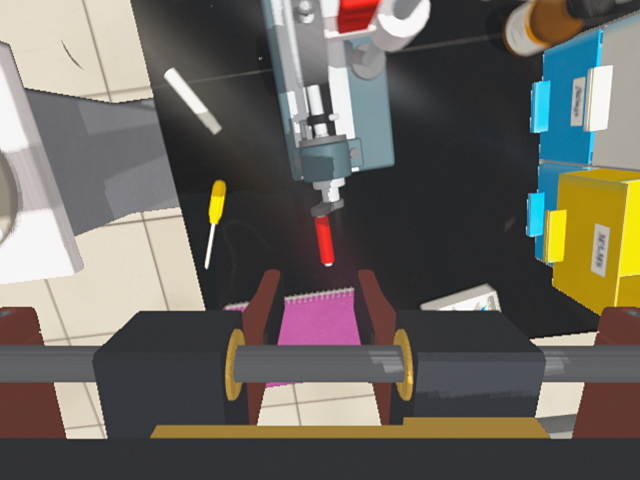

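The wrist view shows the handle at (324,240), world (0.529, -0.112), with its top at z = 0.145. That matches 30 mm from the axis with the crank at about -0.3 rad.

Request:
jog_arm:
  rows:
    - [[0,0,-0.03],[-0.1,0.02,0.1],40]
    - [[0,0,-0.064],[-0.21,0.044,0.3],40]
    - [[0,0,-0.064],[-0.21,0.044,0.5],40]
    - [[0,0,-0.064],[-0.21,0.044,0.7],40]
    - [[0,0,-0.064],[-0.21,0.044,0.9],40]
    - [[0,0,-0.064],[-0.21,0.044,1],40]
    - [[0,0,-0.064],[-0.21,0.044,1],40]

```text
time_s: 6.62
position: [0.5266, -0.1173, 0.1858]
tcp_rot: [0.001, 0.705, 0.709, -0.005]
contact_force: [-0.2, 0.4, 0.0]
width: 0.035
```

```bash
python3 - <<'E'
from h import *
o=manip.observe();print(o['position'],o['contact_force'],o['ft_torque'])
print(R.from_quat(o['tcp_rot'],scalar_first=True).as_matrix().round(3))
p,d,i=snap("wrist","w3");C=cloud(d,i);m=red(p)&(d>0)
nn,l,s,c=cv2.connectedComponentsWithStats(m.astype(np.uint8))
for k in range(1,nn):
    if s[k,4]>60: q=C[l==k]; print(s[k],c[k],np.percentile(q,[3,50,97],axis=0).round(3))
E
```

```text
[ 0.52658699 -0.11726311  0.18584538] [-0.24963363  0.39653777  0.03438292] [-0.01358559 -0.01384327  0.02901231]
[[-0.006  1.    -0.006]
 [ 1.     0.006 -0.008]
 [-0.008 -0.006 -1.   ]]
[ 312  220   24   85 1948] [323.62320329 262.25564682] [[ 0.522 -0.135  0.138]
 [ 0.528 -0.111  0.143]
 [ 0.535 -0.089  0.145]]
```

Request:
jog_arm:
  rows:
    - [[0,0,0],[0,0.015,0.11],40]
    - [[0,0,0],[0,0.015,0.22],40]
    - [[0,0,0],[0,0.015,0.32],40]
    - [[0,0,0],[0,0.015,0.32],35]
    - [[0,0,0],[0,0.015,0.32],25]
    - [[0,0,0],[0,0.015,0.32],18]
    - [[0,0,0],[0,0.015,0.32],14]
    - [[0,0,0],[0,0.015,0.32],12]
    - [[0,0,0],[0,0.015,0.32],12]
    - [[0,0,0],[0,0.015,0.32],12]
  force: 10

```text
time_s: 7.5
position: [0.5304, -0.1177, 0.1414]
tcp_rot: [0.002, 0.705, 0.709, -0.004]
contact_force: [-3.5, 0.1, 7.7]
width: 0.0139
```

```bash
python3 - <<'E'
from h import *
o=manip.observe();print(o['position'],o['contact_force'],o['width'])
print(R.from_quat(o['tcp_rot'],scalar_first=True).as_matrix().round(3))
snap("scene","s6")
print(read("s6",.523,.066,.196))
cv2.imwrite('pics/s6c.png',cv2.resize(cv2.imread('pics/s6.png')[150:310,310:490],None,fx=4,fy=3.7,interpolation=3))
E
```

```text
[ 0.53043354 -0.11766281  0.14139826] [-3.4543481   0.05176017  7.69975301] 0.013908642806478012
[[-0.006  1.    -0.002]
 [ 1.     0.006 -0.009]
 [-0.009 -0.002 -1.   ]]
(np.float64(357.89864425674295), np.float64(38.76331516756247), array([375.9522293 , 238.88375796]), array([376.80491367, 237.3167214 ]))
```

View pics/s6c.png

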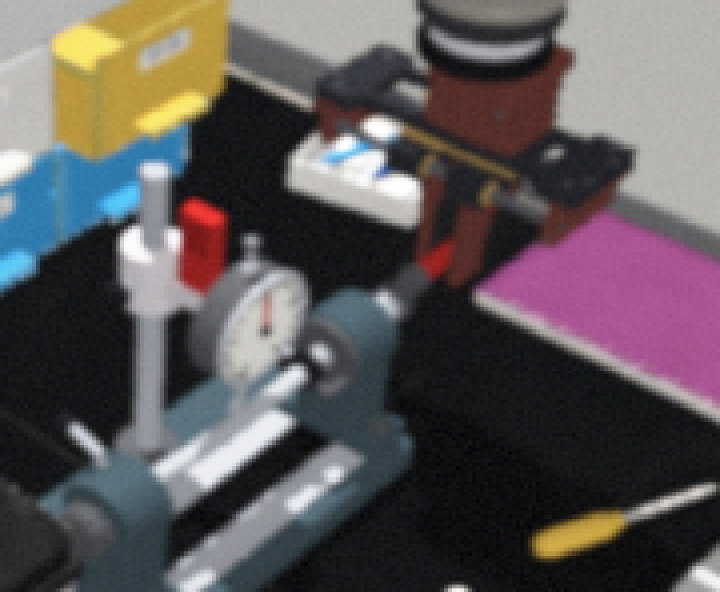

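```bash
cat > plan.py <<'E'
from h import *
import sys,json
# usage: plan.py cx cz r phi0 phi1 n hold
cx,cz,r,p0,p1=map(float,sys.argv[1:6]); n=int(sys.argv[6]); hold=int(sys.argv[7])
o=manip.observe(); x,y,z=o['position']
M=R.from_quat(o['tcp_rot'],scalar_first=True).as_matrix()
ph=np.radians(np.r_[np.linspace(p0,p1,n+1)[1:],[p1]*hold])
print("pos",o['position'].round(4),"f",o['contact_force'].round(1))
print("cur phi",np.degrees(np.arctan2(x-cx,z-cz)).round(1),"rad",np.hypot(x-cx,z-cz).round(4), "tgt-y", y)
for a in ph:
    s=M.T@np.array([cx+r*np.sin(a)-x,-.1177-y,cz+r*np.cos(a)-z])/.15
    print(np.degrees(a).round(0),s.round(3).tolist())
E
python3 plan.py .538 .1124 .030 -15 45 10 2
```

```text
pos [ 0.5304 -0.1177  0.1414] f [-3.4 -0.5  6.3]
cur phi -14.7 rad 0.03 tgt-y -0.11765978890324798
-9.0 [-0.0, 0.019, -0.004]
-3.0 [-0.001, 0.04, -0.007]
3.0 [-0.001, 0.061, -0.007]
9.0 [-0.001, 0.082, -0.004]
15.0 [-0.001, 0.102, -0.0]
21.0 [-0.001, 0.122, 0.006]
27.0 [-0.001, 0.141, 0.015]
33.0 [-0.001, 0.16, 0.025]
39.0 [-0.001, 0.176, 0.037]
45.0 [-0.001, 0.192, 0.051]
45.0 [-0.001, 0.192, 0.051]
45.0 [-0.001, 0.192, 0.051]
```

Request:
jog_arm:
  rows:
    - [[0,0,0],[0,0.02,-0.004],12]
    - [[0,0,0],[0,0.04,-0.007],12]
    - [[0,0,0],[0,0.06,-0.007],12]
    - [[0,0,0],[0,0.08,-0.004],12]
    - [[0,0,0],[0,0.1,0],12]
    - [[0,0,0],[0,0.12,0.006],12]
    - [[0,0,0],[0,0.14,0.015],12]
    - [[0,0,0],[0,0.16,0.025],12]
    - [[0,0,0],[0,0.176,0.037],12]
    - [[0,0,0],[0,0.192,0.051],12]
    - [[0,0,0],[0,0.192,0.051],12]
  force: 9

```text
time_s: 8.47
position: [0.5632, -0.1171, 0.1354]
tcp_rot: [0.005, 0.705, 0.709, -0.001]
contact_force: [4.8, 0.7, 2.9]
width: 0.0138
```

```bash
python3 - <<'E'
from h import *
snap("scene","t1")
print(read("t1",.523,.066,.196))
E
python3 plan.py .538 .1124 .030 45 105 10 1
cd pics; python3 -c "
import cv2
cv2.imwrite('t1c.png',cv2.resize(cv2.imread('t1.png')[150:310,310:490],None,fx=4,fy=3.7,interpolation=3))"
```

```text
(np.float64(45.03416827744285), np.float64(32.32289914752433), array([376.03308271, 238.91879699]), array([376.80491367, 237.3167214 ]))
pos [ 0.5631 -0.1171  0.1355] f [5.7 0.1 3.3]
cur phi 47.4 rad 0.0341 tgt-y -0.11708921781522005
51.0 [-0.004, -0.012, 0.028]
57.0 [-0.004, -0.0, 0.045]
63.0 [-0.004, 0.01, 0.063]
69.0 [-0.004, 0.019, 0.082]
75.0 [-0.003, 0.025, 0.102]
81.0 [-0.003, 0.029, 0.123]
87.0 [-0.003, 0.031, 0.144]
93.0 [-0.003, 0.031, 0.165]
99.0 [-0.003, 0.029, 0.185]
105.0 [-0.003, 0.024, 0.206]
105.0 [-0.003, 0.024, 0.206]
```

View pics/t1c.png

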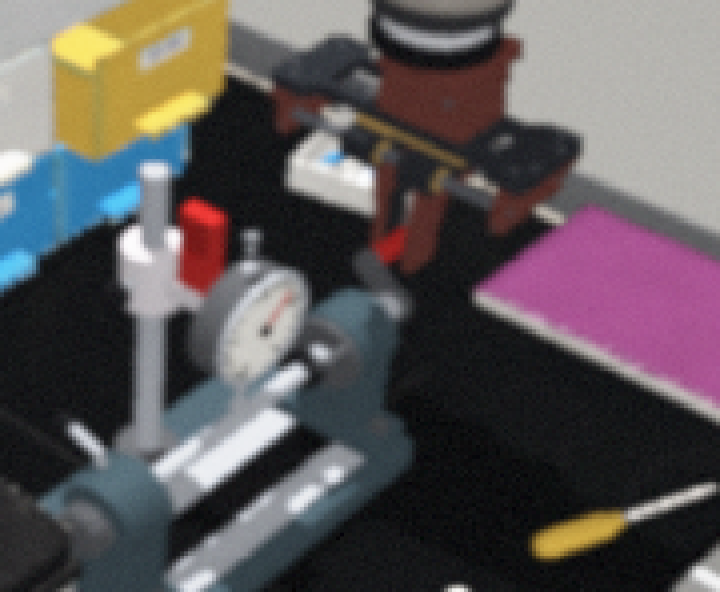

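```bash
python3 plan.py .5425 .114 .030 43 103 10 1
```

```text
pos [ 0.5631 -0.1171  0.1355] f [5.7 0.1 3.3]
cur phi 43.8 rad 0.0298 tgt-y -0.11708921781522005
49.0 [-0.004, 0.013, 0.012]
55.0 [-0.004, 0.026, 0.029]
61.0 [-0.004, 0.037, 0.047]
67.0 [-0.004, 0.046, 0.065]
73.0 [-0.004, 0.053, 0.085]
79.0 [-0.004, 0.058, 0.105]
85.0 [-0.003, 0.061, 0.126]
91.0 [-0.003, 0.061, 0.147]
97.0 [-0.003, 0.06, 0.168]
103.0 [-0.003, 0.056, 0.189]
103.0 [-0.003, 0.056, 0.189]
```

Request:
jog_arm:
  rows:
    - [[0,0,0],[0,0.013,0.012],12]
    - [[0,0,0],[0,0.026,0.03],12]
    - [[0,0,0],[0,0.037,0.047],12]
    - [[0,0,0],[0,0.046,0.065],12]
    - [[0,0,0],[0,0.053,0.085],12]
    - [[0,0,0],[0,0.058,0.105],12]
    - [[0,0,0],[0,0.061,0.126],12]
    - [[0,0,0],[0,0.061,0.147],12]
    - [[0,0,0],[0,0.06,0.168],12]
    - [[0,0,0],[0,0.056,0.189],12]
    - [[0,0,0],[0,0.056,0.189],12]

```text
time_s: 9.43
position: [0.5715, -0.117, 0.1064]
tcp_rot: [0.005, 0.705, 0.71, -0.001]
contact_force: [1.8, 2.8, -2.7]
width: 0.0136
```

```bash
python3 - <<'E'
from h import *
snap("scene","t2")
print(read("t2",.523,.066,.196))
E
python3 plan.py .5425 .114 .030 103 163 10 1
```

```text
(np.float64(56.78262541188785), np.float64(33.056861845417956), array([376.07790368, 238.8286119 ]), array([376.80491367, 237.3167214 ]))
pos [ 0.5715 -0.117   0.1065] f [ 1.3  2.5 -2.8]
cur phi 104.4 rad 0.03 tgt-y -0.11698722951007383
109.0 [-0.005, -0.005, 0.015]
115.0 [-0.004, -0.012, 0.035]
121.0 [-0.004, -0.022, 0.053]
127.0 [-0.004, -0.034, 0.07]
133.0 [-0.004, -0.048, 0.086]
139.0 [-0.004, -0.063, 0.101]
145.0 [-0.003, -0.079, 0.114]
151.0 [-0.003, -0.097, 0.125]
157.0 [-0.003, -0.116, 0.134]
163.0 [-0.003, -0.136, 0.141]
163.0 [-0.003, -0.136, 0.141]
```

Request:
jog_arm:
  rows:
    - [[0,0,0],[0,-0.005,0.015],12]
    - [[0,0,0],[0,-0.012,0.035],12]
    - [[0,0,0],[0,-0.022,0.053],12]
    - [[0,0,0],[0,-0.034,0.07],12]
    - [[0,0,0],[0,-0.048,0.086],12]
    - [[0,0,0],[0,-0.063,0.101],12]
    - [[0,0,0],[0,-0.079,0.114],12]
    - [[0,0,0],[0,-0.097,0.125],12]
    - [[0,0,0],[0,-0.116,0.134],12]
    - [[0,0,0],[0,-0.136,0.141],12]
    - [[0,0,0],[0,-0.136,0.141],12]

```text
time_s: 10.4
position: [0.5504, -0.1173, 0.0849]
tcp_rot: [0.005, 0.705, 0.71, -0.001]
contact_force: [0.1, 2.1, -0.2]
width: 0.0135
```

```bash
python3 - <<'E'
from h import *
snap("scene","t3")
print(read("t3",.523,.066,.196))
E
python3 plan.py .5425 .114 .030 163 223 10 1
```

```text
(np.float64(27.06634404288275), np.float64(31.770934979956497), array([375.95472703, 238.90146471]), array([376.80491367, 237.3167214 ]))
pos [ 0.5504 -0.1174  0.0849] f [0.5 2.3 0.1]
cur phi 164.8 rad 0.0301 tgt-y -0.11741387788470742
169.0 [-0.002, -0.015, 0.002]
175.0 [-0.002, -0.035, 0.005]
181.0 [-0.001, -0.056, 0.006]
187.0 [-0.001, -0.077, 0.004]
193.0 [-0.001, -0.098, 0.001]
199.0 [-0.001, -0.118, -0.005]
205.0 [-0.001, -0.137, -0.013]
211.0 [-0.001, -0.156, -0.023]
217.0 [-0.001, -0.173, -0.035]
223.0 [-0.001, -0.189, -0.048]
223.0 [-0.001, -0.189, -0.048]
```

Request:
jog_arm:
  rows:
    - [[0,0,0],[0,-0.015,0.002],12]
    - [[0,0,0],[0,-0.035,0.005],12]
    - [[0,0,0],[0,-0.056,0.006],12]
    - [[0,0,0],[0,-0.077,0.004],12]
    - [[0,0,0],[0,-0.098,0.001],12]
    - [[0,0,0],[0,-0.118,-0.005],12]
    - [[0,0,0],[0,-0.137,-0.013],12]
    - [[0,0,0],[0,-0.156,-0.023],12]
    - [[0,0,0],[0,-0.173,-0.035],12]
    - [[0,0,0],[0,-0.189,-0.048],12]
    - [[0,0,0],[0,-0.189,-0.048],12]

```text
time_s: 11.37
position: [0.5215, -0.1178, 0.0925]
tcp_rot: [0.004, 0.705, 0.709, -0.001]
contact_force: [1.0, 0.6, 2.3]
width: 0.0134
```

```bash
python3 - <<'E'
from h import *
snap("scene","t4")
print(read("t4",.523,.066,.196))
E
python3 plan.py .5425 .114 .030 223 283 10 1
```

```text
(np.float64(345.5759846622184), np.float64(38.287714958769925), array([375.89276139, 238.85656836]), array([376.80491367, 237.3167214 ]))
pos [ 0.5216 -0.1178  0.0923] f [-0.4  0.9  1.7]
cur phi -136.0 rad 0.0301 tgt-y -0.11784077742733913
229.0 [0.001, -0.011, -0.013]
235.0 [0.001, -0.024, -0.03]
241.0 [0.001, -0.035, -0.048]
247.0 [0.001, -0.044, -0.066]
253.0 [0.001, -0.051, -0.086]
259.0 [0.0, -0.056, -0.107]
265.0 [0.0, -0.059, -0.127]
271.0 [0.0, -0.06, -0.148]
277.0 [-0.0, -0.058, -0.169]
283.0 [-0.0, -0.055, -0.19]
283.0 [-0.0, -0.055, -0.19]
```

Request:
jog_arm:
  rows:
    - [[0,0,0],[0,-0.011,-0.013],12]
    - [[0,0,0],[0,-0.024,-0.03],12]
    - [[0,0,0],[0,-0.035,-0.048],12]
    - [[0,0,0],[0,-0.044,-0.066],12]
    - [[0,0,0],[0,-0.051,-0.086],12]
    - [[0,0,0],[0,-0.056,-0.107],12]
    - [[0,0,0],[0,-0.059,-0.127],12]
    - [[0,0,0],[0,-0.06,-0.148],12]
    - [[0,0,0],[0,-0.058,-0.169],12]
    - [[0,0,0],[0,-0.055,-0.19],12]
    - [[0,0,0],[0,-0.055,-0.19],12]

```text
time_s: 12.33
position: [0.5135, -0.1179, 0.1215]
tcp_rot: [0.005, 0.705, 0.709, -0.002]
contact_force: [1.1, -2.1, 1.2]
width: 0.0141
```

```bash
python3 - <<'E'
from h import *
snap("scene","t5")
print(read("t5",.523,.066,.196))
E
python3 plan.py .5425 .114 .030 283 343 10 1
```

```text
(np.float64(332.50666605894736), np.float64(38.192785852240114), array([375.93378378, 238.85675676]), array([376.80491367, 237.3167214 ]))
pos [ 0.5134 -0.1179  0.1214] f [ 1.7 -1.4  0.2]
cur phi -75.8 rad 0.03 tgt-y -0.1179051293619569
289.0 [0.001, 0.005, -0.016]
295.0 [0.001, 0.013, -0.035]
301.0 [0.001, 0.023, -0.054]
307.0 [0.001, 0.034, -0.071]
313.0 [0.0, 0.048, -0.087]
319.0 [0.0, 0.063, -0.102]
325.0 [-0.0, 0.08, -0.114]
331.0 [-0.0, 0.097, -0.125]
337.0 [-0.001, 0.116, -0.135]
343.0 [-0.001, 0.136, -0.142]
343.0 [-0.001, 0.136, -0.142]
```

Request:
jog_arm:
  rows:
    - [[0,0,0],[0,0.005,-0.016],12]
    - [[0,0,0],[0,0.013,-0.035],12]
    - [[0,0,0],[0,0.023,-0.054],12]
    - [[0,0,0],[0,0.034,-0.071],12]
    - [[0,0,0],[0,0.048,-0.087],12]
    - [[0,0,0],[0,0.063,-0.102],12]
    - [[0,0,0],[0,0.08,-0.114],12]
    - [[0,0,0],[0,0.097,-0.125],12]
    - [[0,0,0],[0,0.116,-0.135],12]
    - [[0,0,0],[0,0.136,-0.142],12]
    - [[0,0,0],[0,0.136,-0.142],12]

```text
time_s: 13.3
position: [0.5339, -0.1175, 0.1427]
tcp_rot: [0.004, 0.705, 0.709, -0.002]
contact_force: [0.7, -1.9, -5.1]
width: 0.014
```

```bash
python3 - <<'E'
from h import *
snap("scene","t6")
print(read("t6",.523,.066,.196))
ph=[-23,43.8,104.4,164.8,224,284.2]; o=manip.observe()['position']; ph.append(360+np.degrees(np.arctan2(o[0]-.5425,o[2]-.114)))
dl=[read(f,.523,.066,.196)[0] for f in ["s6","t1","t2","t3","t4","t5","t6"]]
y=(((np.array(dl)-210.5)%360))/15; a=np.radians(ph)
A=np.c_[np.ones(7),np.cos(a),np.sin(a)]; s,*_=np.linalg.lstsq(A,y,rcond=None)
print(np.round(ph,1),y.round(2),(A@s-y).round(2),s,np.hypot(*s[1:]),np.degrees(np.arctan2(s[2],s[1])))
E
python3 plan.py .5425 .114 .030 343 403 10 1
```

```text
(np.float64(0.9689341401183689), np.float64(37.096921802546824), array([375.99498328, 238.90133779]), array([376.80491367, 237.3167214 ]))
[-23.   43.8 104.4 164.8 224.  284.2 343.2] [ 9.83 12.97 13.75 11.77  9.01  8.13 10.03] [-0.04 -0.04  0.03 -0.   -0.02  0.01  0.05] [10.96411677 -0.04797611  2.89434781] 2.89474540627179 90.94963593469346
pos [ 0.5338 -0.1175  0.1427] f [ 0.1 -1.9 -4.8]
cur phi -16.8 rad 0.03 tgt-y -0.11752700636984072
349.0 [-0.001, 0.02, -0.005]
355.0 [-0.001, 0.04, -0.007]
361.0 [-0.002, 0.061, -0.008]
367.0 [-0.002, 0.082, -0.007]
373.0 [-0.002, 0.103, -0.003]
379.0 [-0.002, 0.123, 0.003]
385.0 [-0.002, 0.142, 0.011]
391.0 [-0.002, 0.161, 0.021]
397.0 [-0.002, 0.178, 0.033]
403.0 [-0.002, 0.194, 0.046]
403.0 [-0.002, 0.194, 0.046]
```

The sinusoid fits to 0.05 mm, with its peak at a crank angle of about 91°. The crank has now passed 5.4 rad, so I'll carry on the same way to 451°.

Request:
jog_arm:
  rows:
    - [[0,0,0],[0,0.02,-0.005],12]
    - [[0,0,0],[0,0.04,-0.007],12]
    - [[0,0,0],[0,0.061,-0.008],12]
    - [[0,0,0],[0,0.082,-0.007],12]
    - [[0,0,0],[0,0.103,-0.003],12]
    - [[0,0,0],[0,0.123,0.003],12]
    - [[0,0,0],[0,0.142,0.011],12]
    - [[0,0,0],[0,0.161,0.021],12]
    - [[0,0,0],[0,0.178,0.033],12]
    - [[0,0,0],[0,0.194,0.046],12]
    - [[0,0,0],[0,0.194,0.046],12]

```text
time_s: 14.27
position: [0.5634, -0.1171, 0.1355]
tcp_rot: [0.005, 0.705, 0.709, -0.001]
contact_force: [-2.4, 1.6, -4.6]
width: 0.0139
```

```bash
python3 plan.py .5425 .114 .030 43 91 10 1
```

```text
pos [ 0.5634 -0.1171  0.1355] f [-2.4  1.6 -4.6]
cur phi 44.2 rad 0.03 tgt-y -0.11706348770064295
48.0 [-0.004, 0.008, 0.009]
53.0 [-0.004, 0.019, 0.022]
57.0 [-0.004, 0.029, 0.036]
62.0 [-0.004, 0.037, 0.05]
67.0 [-0.004, 0.044, 0.066]
72.0 [-0.004, 0.05, 0.081]
77.0 [-0.004, 0.054, 0.097]
81.0 [-0.004, 0.058, 0.114]
86.0 [-0.004, 0.059, 0.13]
91.0 [-0.003, 0.06, 0.147]
91.0 [-0.003, 0.06, 0.147]
```

Request:
jog_arm:
  rows:
    - [[0,0,0],[0,0.01,0.01],12]
    - [[0,0,0],[0,0.019,0.022],12]
    - [[0,0,0],[0,0.029,0.036],12]
    - [[0,0,0],[0,0.037,0.05],12]
    - [[0,0,0],[0,0.044,0.066],12]
    - [[0,0,0],[0,0.05,0.081],12]
    - [[0,0,0],[0,0.054,0.097],12]
    - [[0,0,0],[0,0.058,0.114],12]
    - [[0,0,0],[0,0.06,0.13],12]
    - [[0,0,0],[0,0.06,0.144],12]
    - [[0,0,0],[0,0.06,0.144],12]
    - [[0,0,0],[0,0.06,0.144],12]

```text
time_s: 15.27
position: [0.5726, -0.1169, 0.1136]
tcp_rot: [0.004, 0.705, 0.71, -0.001]
contact_force: [-3.5, 0.4, -3.2]
width: 0.0134
```

```bash
python3 - <<'E'
from h import *
snap("scene","t8")
print((read("t8",.523,.066,.196)[0]-210.5)%360/15)
E
python3 plan.py .5425 .114 .030 91 91 1 0
```

```text
13.892877735869677
pos [ 0.5726 -0.117   0.1137] f [-3.1  1.4 -1.9]
cur phi 90.6 rad 0.0301 tgt-y -0.11695526599878044
91.0 [-0.005, -0.001, 0.002]
```

The dial reads 13.9 mm, the predicted peak. I'll let go straight along the jaws, then raise the arm.

Request:
jog_arm:
  rows:
    - [[0,0,0],[0,0,0],18]
    - [[0,0,0],[0,0,0],24]
    - [[0,0,0],[0,0,0],32]
    - [[0,0,0],[0,0,0],40]
    - [[0,0,0],[0,0,0],40]
    - [[0,0,0],[0,0,0],40]

```text
time_s: 15.82
position: [0.573, -0.1171, 0.114]
tcp_rot: [0.005, 0.705, 0.709, -0.001]
contact_force: [0.5, 0.5, 0.4]
width: 0.0354
```

```bash
python3 - <<'E'
from h import *
o=manip.observe(); print(o['position'],o['contact_force'],o['width'])
snap("scene","t9")
print((read("t9",.523,.066,.196)[0]-210.5)%360/15)
p,d,i=snap("wrist","w9")
E
```

```text
[ 0.57301498 -0.11713907  0.11399945] [0.54897754 0.51882804 0.35328127] 0.03539160482428278
13.899195991490435
```

View pics/w9.png

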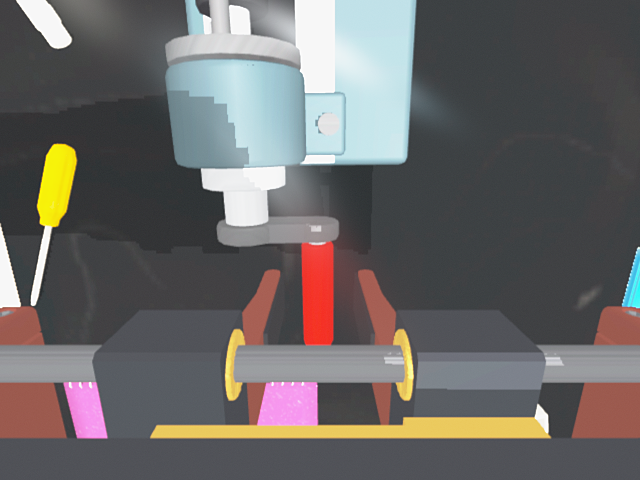

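The handle at (318,290) is free between the fingers, at x = 300 to 334, and the crank is level to the back. I'll raise the arm.

Request:
jog_arm:
  rows:
    - [[0,0,0],[0,0,-0.1],40]
    - [[0,0,0],[0,0,-0.25],40]
    - [[0,0,0],[0,0,-0.45],40]
    - [[0,0,0],[0,0,-0.65],40]
    - [[0,0,0],[0,0,-0.85],40]
    - [[0,0,0],[0,0,-1],40]
    - [[0,0,0],[0,0,-1],40]
    - [[0,0,0],[0,0,-1],40]
    - [[0,0,0],[0,0,-1],40]

```text
time_s: 16.67
position: [0.5715, -0.116, 0.263]
tcp_rot: [0.004, 0.705, 0.709, -0.002]
contact_force: [-0.6, -0.2, -0.6]
width: 0.035
```

```bash
python3 - <<'E'
from h import *
o=manip.observe(); print(o['position'],o['contact_force'],o['qd'].round(3))
snap("scene","t10")
print((read("t10",.523,.066,.196)[0]-210.5)%360/15)
cv2.imwrite('pics/t10c.png',cv2.resize(cv2.imread('pics/t10.png')[150:310,310:490],None,fx=4,fy=3.7,interpolation=3))
E
```

```text
[ 0.57146153 -0.1159501   0.26296662] [-0.59098659 -0.18090566 -0.58327593] [-0.001  0.015  0.003  0.016  0.002  0.003  0.002]
13.892866405608492
```

View pics/t10c.png

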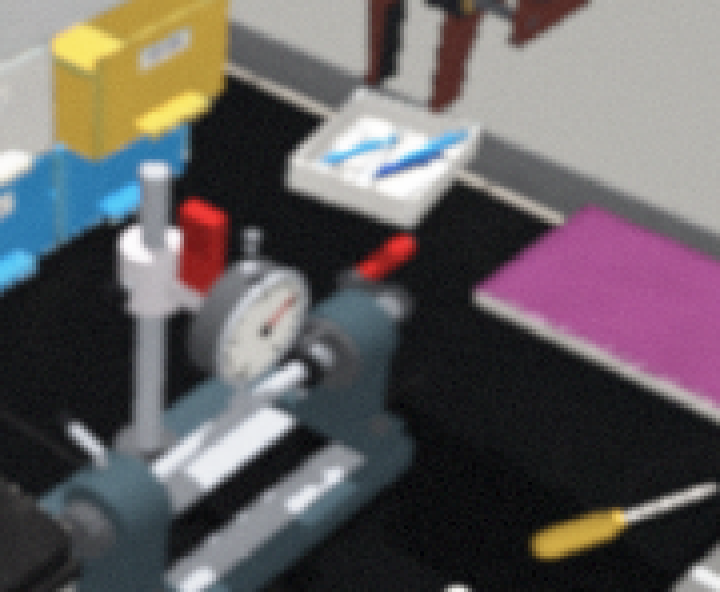

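The arm is clear, the dial is steady at 13.9 mm and the crank handle is at the back.

```bash
python3 -c "
from cell import manip
print(manip.sign_off())"
```

```text
the job is handed in; nothing more can be done
None
```

The spindle is left with its high spot under the plunger, and the job is handed in. No verdict is reported.

- **Indicator:** I slid it down by its lug until the dial showed the plunger about 9.7 mm in.
- **Turning:** I cranked the spindle about 1.3 turns in one direction with a 9–10 N grip, reading the dial every 60° or so. The readings ran from 8.1 to 13.9 mm. They fit a sine to within 0.05 mm, with an amplitude of 2.9 mm (3 mm expected) and a peak at a crank angle of about 91°.
- **Final position:** I stopped at about 91°, one turn on from the first pass, then let go and raised the arm clear.

**Last checks:** the dial read 13.9 mm before release, after release and after the arm was raised, against a fitted peak of 13.86 mm. The arm was clear, with forces under 1 N.

**Disagreement:** the first images put the turning axis about 4 mm too far forward, which caused a few N of side force over the first 60° of cranking. I corrected it from the measured arc.

I did not measure the bystanders again, but the arm stayed clear of them throughout.

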